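Set the shaker's drive pulley to its timing pointer

ROBOT

A 7-joint arm with a two-finger parallel gripper is mounted at the origin on the work surface. World frame = base frame: x ahead of the robot, y to its left, z up, the work surface at z = 0. Lengths are in mm, angles in rad, forces in N, time in s.
With the tool pointing down it reaches from about 425 to 875 mm from the base axis. Payload 9.9 kg.
Tool frame: the origin (TCP) lies at the very end of the fingers, on their centre line; the grasp point (between the pads) lies 19 mm behind it; z points along the fingers, y is the line along which they close (so a half turn about z gives the same grasp; the last joint's range is limited). The gripper opens to 85 mm and grips with 20 to 120 N. Pads are 22 mm wide; open, the fingers measure 114 mm over their backs; the gripper's body (76 mm by 85 mm) begins 54 mm behind the grasp point. The pads swing forward as they close: fully open they stand 13 mm farther back than shut.
Start: joints at [1.252, 0.576, 0.025, 1.437, -0.015, 1.129, -0.057], TCP at [157.042, -656.481, 231.289] pointing down, gripper open.
Joint ranges: [-2.76, 2.76], [-0.34, 2.15], [-1.52, 1.57], [0.19, 2.46], [-1.09, 4.23], [0.17, 1.99], [-2.82, 2.82]. Speed limits (rad/s): [2.22, 2.22, 3.01, 3.01, 3.14, 3.14, 3.14].

INTERFACE

Orientations are given as a unit quaternion [x, y, z, w].
In Python, from cell import get_state, grab_frame, get_calibration, close_job gives the robot as it stands.
- The arm moves only by the tool arm_command, never from a script. Its argument "moves" is a list of rows, each a list of 5 numbers: the opening, from 0 (shut) to 1 (fully open), then the shift along the tool's x, y, z scaled (see below), then the turn about the tool's z scaled (see below). A call has 1 to 5 rows; each row shifts and turns the commanded pose from where the row before left it, along the tool's axes as they then stand; what a row does not reach is not made up. The controller multiplies each number of a shift by 30 cm and each number of a turn by 360 degrees. A row lasts 1/10 s, in which the tool goes at most 50 mm and 8.59 degrees, less where a joint would pass 70% of its speed; a pose out of reach is approached as far as the arm can. A call with a number of a shift or a turn outside -1 to 1 is refused whole. A call with a gripper value outside its range is refused whole. The fingers move at their own pace and stop on an object; "grip_force" is the grip in N (left out, the last holds). Time passes only in rows, so rows that do not move let the fingers close. It gives the time, the measured TCP pose, the force, the opening and the grip force at its end, in the units of the state.
- get_state(): the state, without advancing time (a new reading comes with each control period).
- grab_frame(name): name is "scene" or "side" or "wrist"; returns the picture (400x640x3 uint8, red, green, blue); there is no depth.
- get_calibration(name): a dict with "intrinsics" (3x3 intrinsics, pixels), "pose" (4x4, takes a point from camera to world coordinates). Camera axes: x right, y down, z forward; pixel columns grow to the right and rows downward; lengths in mm; the calibration is good to about 2 mm. The wrist camera is an equidistant fisheye: a pixel r from the principal point sees the ray r / f radians off the axis. A picture is of the moment at which its call begins: read the wrist's pose just before it. get_calibration takes no time and is no camera call; for the wrist camera it gives the pose at the moment of the call.
- close_job(): hands the job in; it is judged then, once.
The state is a dict: "time": time; "joint_pos": joint angles; "joint_vel": joint speeds; "joint_efforts": joint torques, N m; "position": TCP position; "eef_rot": TCP orientation; "force": force on the tool from outside, world axes, zero at the start; "wrist_torque": the same for the moment, N m; "finger_gap": finger opening in mm; "gripper_force": force on a finger pad.
Only numpy, scipy, OpenCV 4.12 (cv2) and the standard library are available. Lean on these libraries where they do the work, as an engineer would, in place of code of your own. Each camera call takes 0.05 s, during which the arm holds its last target. There are 200 camera calls.

TASK

The bench shaker's platform is off and is to be refitted: turn the shaker's large drive pulley until the line engraved on it faces the fixed pointer beside its rim, and let go of it there. Leave the smaller pulley on the neighbouring mixer as it is set.

Things in the scene. Friction and masses are not known exactly. Their poses are not given: they have to be found in the camera images.
- large_pulley: Aluminium dish, 150 mm across, flat on a cream box 220 x 200 mm, 66 high. Origin on its vertical axis at the underside (72 mm above table); x points to the mark. Rim wall 10 mm thick (radius 65 to 75), top 40 mm above origin, 22 above the dish's floor, bare but for a hub (radius 11, 4 high): grip the rim from above, a finger inside. Turns either way, 0.1 N m drag, stays where left.
- large_pulley_mark (a point): Outer end of the line engraved on the large pulley: top outer edge of the rim, 75 mm from the axis, 112 mm above the table. The line is dark, 6 mm wide, radial, over the dish's floor, the rim's top and down its outer face; the only line on it. It starts 25 to 86 degrees counterclockwise (seen from above) from the pointer.
- shaker_pointer_tip (a point): Tip of the large pulley's fixed pointer: a dark steel cone 20 mm long, 14 thick, on a post 12 x 10 mm on the same box. It points at the pulley's axis from 83 mm away, 8 mm clear of the rim, 106 mm above the table. The post stands 103 to 115 mm from the axis, its top 113 mm above the table. Grip the rim well away from it.
- small_pulley_mark (a point): Outer end of the like line on the smaller pulley, 90 mm across, on a smaller cream box (170 x 150 mm) with a pointer of its own; same heights and make. It lies at the top outer edge of the rim, 45 mm from that pulley's axis, 112 mm above the table. Turns as easily as the large one; to be left as it is set.

How it is judged:
By the outcome, as a careful person would: the job done as asked, in the order asked, and still so for the second after the job is handed in, with the robot touching nothing.
It also fails if it takes over 38 s, if anything falls off the work surface, if the arm or the gripper's body presses on something with over 40 N, if the wrist force passes 120 N, or if a joint passes its speed limit or range.

## Working session

There is one attempt and no reset: what is moved stays moved. The work goes in short steps, Python scripts to look and compute and a tool call to move; the robot and the scene stay as the last step left them, time stands still between calls to the robot, and variables do not carry over. Pictures are saved under pics/ and viewed, at most 10 in all, crops included, and the job is handed in when it is done.

Besides the shell and the picture viewer there is one more tool, called in YAML: its name, and indented under it one key for each argument. arm_command: Moves the arm, as the interface text tells. Its arguments: {"type":"object","properties":{"moves":{"type":"array"},"grip_force":{"type":"number"}},"required":["moves"]}

```bash
mkdir -p pics; python3 - <<'E'
from cell import *
import cv2,numpy as np
s=get_state();print(s['time'],s['position'],s['eef_rot'],s['finger_gap'])
for n in("scene","side"):
    c=get_calibration(n);print(n,np.round(c['intrinsics'],1).tolist(),np.round(c['pose'],3).tolist())
    cv2.imwrite(f"pics/{n}0.png",grab_frame(n)[:,:,::-1])
E
```

```text
0.0 [ 156.96655165 -656.02579811  230.44276216] [ 9.93112333e-01  1.17163129e-01 -1.27331623e-04 -8.23509532e-04] 85.59558334396199
scene [[458.3, 0.0, 310.6], [0.0, 458.3, 194.1], [0.0, 0.0, 1.0]] [[-0.494, 0.643, -0.586, 1063.084], [0.87, 0.365, -0.332, 276.808], [0.001, -0.673, -0.74, 736.361], [0.0, 0.0, 0.0, 1.0]]
side [[416.3, 0.0, 312.6], [0.0, 416.3, 195.7], [0.0, 0.0, 1.0]] [[0.977, -0.108, 0.182, 431.159], [-0.212, -0.492, 0.844, -582.64], [-0.001, -0.864, -0.504, 487.106], [0.0, 0.0, 0.0, 1.0]]
```

View pics/scene0.png

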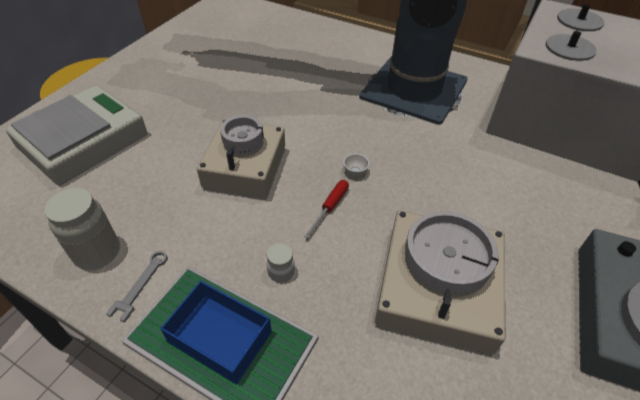

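View pics/side0.png

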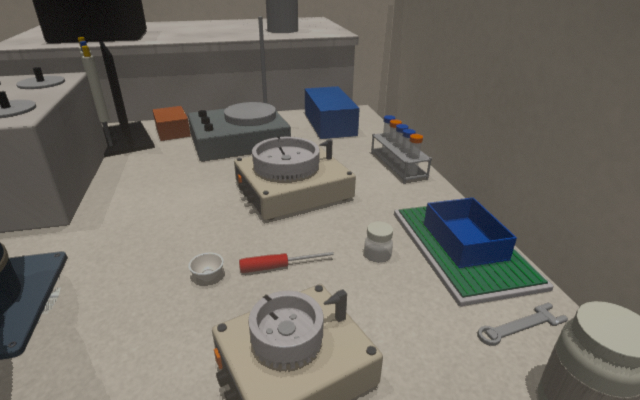

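The scene picture shows the large pulley with its hub at (450,252), mark end at (497,261) and post top at (447,293). In the side picture the hub is at (286,157), the mark at about (279,138) and the post top at (328,142).

```bash
cat > h.py <<'E'
from cell import *
import numpy as np
def px(n,u,v,z):
    c=get_calibration(n);K=np.array(c['intrinsics']);P=np.array(c['pose'])
    d=P[:3,:3]@np.linalg.solve(K,[u,v,1.]);o=P[:3,3]
    return o+d*(z-o[2])/d[2]
E
python3 - <<'E'
from h import *
import cv2
for n,L in(("scene",[(450,252,94),(497,261,112),(447,293,113)]),("side",[(286,157,94),(279,138,112),(328,142,113)])):
    p=[px(n,*l)[:2] for l in L]
    print(n,np.round(p).tolist(),[float(np.degrees(np.arctan2(*(q-p[0])[::-1])).round(1)) for q in p[1:]],[float(np.linalg.norm(q-p[0]).round(1)) for q in p[1:]])
a=cv2.imread("pics/scene0.png")[195:345,370:520];b=cv2.imread("pics/side0.png")[120:220,220:370]
cv2.imwrite("pics/crop.png",np.vstack([cv2.resize(a,None,fx=4,fy=4,interpolation=2)[:360],cv2.resize(b,None,fx=4,fy=4,interpolation=2)[:240]]))
E
```

```text
scene [[553.0, 260.0], [547.0, 333.0], [645.0, 281.0]] [94.9, 12.7] [72.8, 93.9]
side [[552.0, 256.0], [547.0, 325.0], [653.0, 275.0]] [94.1, 10.6] [69.3, 102.6]
```

View pics/crop.png

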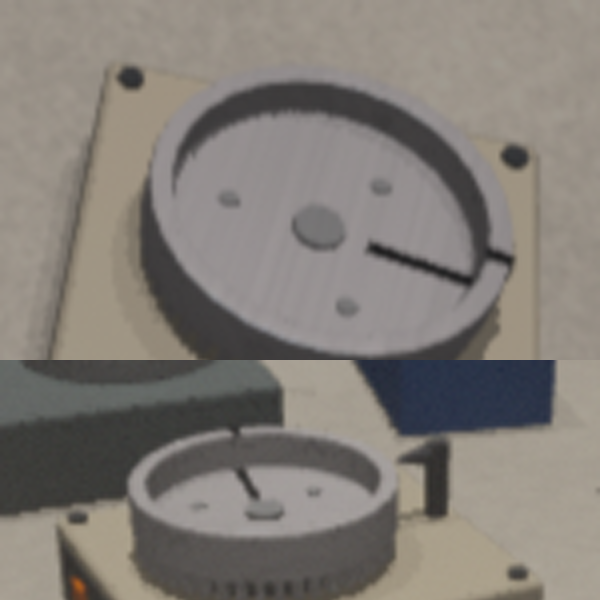

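The crop confirms the mark is at about 94° (world) and the pointer at about 11.5°, with the axis near (552,258). I will turn it about 83° clockwise, gripping on the robot's side of the rim, far from the post.

```bash
cat >> h.py <<'E'
def plan(wps,psi,step=48):
    """rows [x,y,z,turn] via straight waypoints; final tool-y world angle psi (deg)"""
    s=get_state();q=s['eef_rot'];p=np.array(s['position'])
    a=np.degrees(2*np.arctan2(q[1],q[0]));tot=(psi+90-a+180)%360-180
    pts=[];c=p
    for w in wps:
        w=np.array(w,float);n=max(1,int(np.ceil(np.linalg.norm(w-c)/step)))
        pts+=[c+(w-c)*(i+1)/n for i in range(n)];c=w
    n=max(len(pts),int(np.ceil(abs(tot)/8.5)));pts+=[c]*(n-len(pts))
    print('rows',n,'a',a,'turn',tot)
    for i,t in enumerate(pts):
        A=np.radians(a);d=t-p
        r=[(np.cos(A)*d[0]+np.sin(A)*d[1])/300,(np.sin(A)*d[0]-np.cos(A)*d[1])/300,-d[2]/300,-tot/n/360]
        r=np.round(r,3);print(r.tolist())
        p=p+300*np.array([np.cos(A)*r[0]+np.sin(A)*r[1],np.sin(A)*r[0]-np.cos(A)*r[1],-r[2]]);a-=r[3]*360
E
python3 -c "
from h import *
plan([(480,-420,230),(620,-100,230),(524,194,200)],66)"
```

```text
rows 24 a 13.453564279643617 turn 142.54643572035638
[0.137, -0.057, 0.0, -0.016]
[0.141, -0.043, 0.0, -0.016]
[0.146, -0.029, 0.001, -0.016]
[0.147, -0.014, -0.0, -0.016]
[0.149, 0.001, -0.0, -0.016]
[0.147, 0.015, 0.0, -0.016]
[0.145, 0.031, 0.0, -0.016]
[0.141, 0.045, 0.001, -0.016]
[0.136, 0.059, -0.0, -0.016]
[0.146, -0.003, -0.0, -0.016]
[0.145, 0.012, -0.0, -0.016]
[0.143, 0.026, -0.0, -0.016]
[0.14, 0.041, -0.0, -0.016]
[0.135, 0.054, -0.0, -0.016]
[0.129, 0.068, -0.0, -0.016]
[0.121, 0.08, -0.0, -0.016]
[0.113, 0.092, -0.0, -0.016]
[0.147, 0.009, 0.014, -0.016]
[0.145, 0.023, 0.014, -0.016]
[0.143, 0.037, 0.015, -0.016]
[0.138, 0.052, 0.014, -0.016]
[0.131, 0.065, 0.014, -0.016]
[0.125, 0.079, 0.014, -0.016]
[0.117, 0.09, 0.015, -0.016]
```

arm_command:
  moves:
    - [1,0.137,-0.057,0,-0.016]
    - [1,0.141,-0.043,0,-0.016]
    - [1,0.146,-0.029,0,-0.016]
    - [1,0.147,-0.014,0,-0.016]
    - [1,0.149,0.001,0,-0.016]

```text
time: 0.6
position: [337.7, -524.0, 231.1]
eef_rot: [0.932, 0.362, -0.0, -0.0]
force: [0.4, -0.1, -0.5]
finger_gap: 85.1
gripper_force: 0.0
```

arm_command:
  moves:
    - [1,0.147,0.015,0,-0.016]
    - [1,0.145,0.031,0,-0.016]
    - [1,0.141,0.045,0,-0.016]
    - [1,0.136,0.059,0,-0.016]
    - [1,0.146,-0.003,0,-0.016]

```text
time: 1.1
position: [500.1, -379.6, 230.5]
eef_rot: [0.813, 0.583, 0.0, 0.0]
force: [0.1, 0.1, -0.3]
finger_gap: 85.6
gripper_force: 0.0
```

arm_command:
  moves:
    - [1,0.145,0.012,0,-0.016]
    - [1,0.143,0.026,0,-0.016]
    - [1,0.14,0.041,0,-0.016]
    - [1,0.135,0.054,0,-0.016]
    - [1,0.129,0.068,0,-0.016]

```text
time: 1.6
position: [585.4, -178.7, 231.1]
eef_rot: [0.642, 0.766, -0.0, -0.0]
force: [0.4, -0.8, 0.5]
finger_gap: 85.4
gripper_force: 0.0
```

arm_command:
  moves:
    - [1,0.121,0.08,0,-0.016]
    - [1,0.113,0.092,0,-0.016]

```text
time: 1.8
position: [620.3, -98.8, 231.0]
eef_rot: [0.562, 0.827, -0.0, -0.0]
force: [-0.5, -1.1, 0.2]
finger_gap: 85.4
gripper_force: 0.0
```

Tracking is exact. Continuing to the point above the grasp.

arm_command:
  moves:
    - [1,0.147,0.009,0.014,-0.016]
    - [1,0.145,0.023,0.014,-0.016]
    - [1,0.143,0.037,0.015,-0.016]
    - [1,0.138,0.052,0.014,-0.016]
    - [1,0.131,0.065,0.014,-0.016]

```text
time: 2.3
position: [550.6, 110.8, 209.7]
eef_rot: [0.339, 0.941, -0.0, -0.0]
force: [0.4, 0.7, 0.5]
finger_gap: 85.3
gripper_force: 0.0
```

arm_command:
  moves:
    - [0.6,0.125,0.079,0.014,-0.016]
    - [0.6,0.117,0.09,0.015,-0.016]
    - [0.6,0,0,0,0]

```text
time: 2.6
position: [520.8, 200.5, 201.3]
eef_rot: [0.239, 0.971, 0.002, -0.001]
force: [0.0, -0.4, 0.6]
finger_gap: 51.0
gripper_force: 0.0
```

```bash
python3 - <<'E'
from h import *
import cv2
s=get_state();print(s['position'],s['eef_rot'],s['finger_gap'])
c=get_calibration("wrist");print(np.round(c['intrinsics'],2).tolist(),np.round(c['pose'],4).tolist())
f=grab_frame("wrist");np.save("w.npy",f);np.save("wp.npy",c['pose'])
cv2.imwrite("pics/w1.png",f[:,:,::-1])
E
```

```text
[520.84248378 200.46531594 201.25516572] [ 0.23853449  0.97113198  0.0016338  -0.00114425] 50.96599709407843
[[309.71, 0.0, 320.39], [0.0, 309.71, 198.91], [0.0, 0.0, 1.0]] [[0.4634, 0.8554, 0.2314, 461.0411], [0.8861, -0.4479, -0.119, 230.6561], [0.0019, 0.2602, -0.9656, 343.9292], [0.0, 0.0, 0.0, 1.0]]
```

View pics/w1.png

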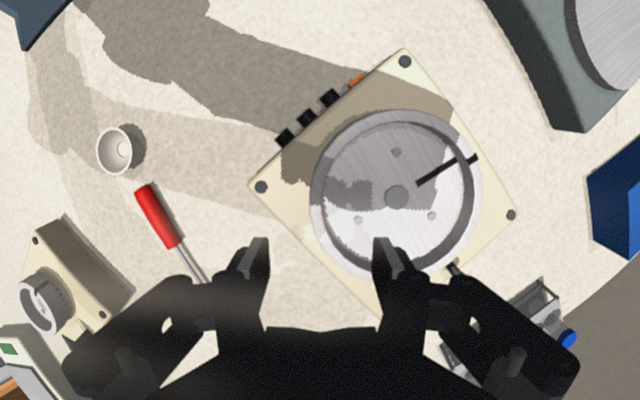

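The wrist picture shows the hub at (397,197), the mark's outer end at (477,156), and the pointer tip at about (452,264), partly behind the finger.

```bash
cat >> h.py <<'E'
def wpx(u,v,z,P,K=((309.71,320.39),(309.71,198.91))):
    f=K[0][0];x,y=u-K[0][1],v-K[1][1];r=np.hypot(x,y);t=r/f
    d=P[:3,:3]@np.array([np.sin(t)*x/r,np.sin(t)*y/r,np.cos(t)])
    return P[:3,3]+d*(z-P[2,3])/d[2]
E
python3 - <<'E'
from h import *
P=np.load("wp.npy")
h=wpx(397,197,94,P);c=np.array([552,258,0])
for n,q in (("hub",h),("mark",wpx(477.5,156,112,P)),("inner",wpx(417,184.5,90,P)),("tip",wpx(452,263,106,P))):
    d=(q-h)[:2];print(n,q.round(1),np.hypot(*d).round(1),np.degrees(np.arctan2(d[1],d[0])).round(1))
E
```

```text
hub [549.7 258.5  94. ] 0.0 0.0
mark [544.2 333.6 112. ] 75.3 94.2
inner [549.3 279.6  90. ] 21.2 91.1
tip [628. 280. 106.] 81.1 15.4
```

```bash
python3 -c "
from h import *
plan([(518,196.5,96)],62.4,40)"
```

```text
rows 3 a 152.04809890194238 turn 0.35190109805762404
[0.004, -0.003, 0.117, -0.0]
[0.004, -0.002, 0.117, -0.0]
[0.004, -0.003, 0.116, -0.0]
```

arm_command:
  moves:
    - [0.6,0.004,-0.003,0.117,0]
    - [0.6,0.004,-0.002,0.113,0]
    - [0.6,0,0,0,0]

```text
time: 2.95
position: [519.3, 190.6, 128.7]
eef_rot: [0.245, 0.969, -0.003, -0.003]
force: [-0.4, -0.2, 0.6]
finger_gap: 51.2
gripper_force: 0.0
```

```bash
python3 -c "
from h import *
plan([(518,196.5,96)],62.4,40)
print(get_state()['position'])"
```

```text
rows 1 a 151.58027775958453 turn 0.8197222404154729
[0.013, 0.015, 0.109, -0.002]
[519.33863764 190.5606856  128.70546577]
```

arm_command:
  moves:
    - [0.6,0,0,0,0]
    - [0.6,0,0,0,0]

```text
time: 3.15
position: [522.2, 193.5, 133.8]
eef_rot: [0.245, 0.97, 0.001, 0.001]
force: [-0.4, 0.5, -0.4]
finger_gap: 51.4
gripper_force: 0.0
```

```bash
python3 -c "
from h import *
plan([(518,196.5,96)],62.4,40)
print(get_state()['position'])"
```

```text
rows 1 a 151.63416134221183 turn 0.7658386577881799
[0.017, 0.002, 0.126, -0.002]
[522.2435246  193.54694402 133.846975  ]
```

arm_command:
  moves:
    - [0.6,0.009,0.001,0.05,0]
    - [0.6,0.008,0.001,0.05,0]
    - [0.6,0,0,0.026,-0.002]
    - [0.6,0,0,0,0]
    - [0.6,0,0,0,0]

```text
time: 3.65
position: [517.6, 196.6, 95.4]
eef_rot: [0.239, 0.971, 0.0, 0.0]
force: [0.0, -0.6, -0.5]
finger_gap: 50.9
gripper_force: 0.0
```

arm_command:
  moves:
    - [0,0,0,0,0]
    - [0,0,0,0,0]
    - [0,0,0,0,0]
    - [0,0,0,0,0]
  grip_force: 40

```text
time: 4.05
position: [517.2, 199.2, 95.4]
eef_rot: [0.237, 0.971, 0.002, 0.0]
force: [-1.2, 6.8, 1.8]
finger_gap: 9.0
gripper_force: 38.6
```

```bash
python3 - <<'E'
from h import *
s=get_state();print(s['position'],s['force'],s['finger_gap'],s['gripper_force'],s['joint_pos'])
q=s['eef_rot'];print(2*np.degrees(np.arctan2(q[1],q[0])))
E
```

```text
[517.22829142 199.17163663  95.35533121] [-1.2169402   6.81549148  1.8325909 ] 9.007632514688765 38.619863390922546 [-0.04247761  0.61700841 -0.62597456  1.90715073  0.50237544  0.77457934
  0.14342176]
152.54269532611522
```

arm_command:
  moves:
    - [0,0.022,0.001,0,0.015]
    - [0,0.022,0.001,0,0.015]
    - [0,0.022,0.001,0,0.015]
    - [0,0.022,0.001,0,0.015]
    - [0,0.022,0.001,0,0.015]

```text
time: 4.55
position: [493.7, 221.4, 95.4]
eef_rot: [0.459, 0.888, 0.003, 0.001]
force: [5.9, 8.8, -6.1]
finger_gap: 8.9
gripper_force: 38.6
```

arm_command:
  moves:
    - [0,0.022,0.001,0,0.015]
    - [0,0.022,0.001,0,0.015]
    - [0,0.022,0.001,0,0.015]
    - [0,0.022,0.001,0,0.015]
    - [0,0,0,0,0]

```text
time: 5.05
position: [483.8, 245.6, 95.4]
eef_rot: [0.617, 0.787, 0.004, 0.001]
force: [8.5, 7.2, -6.7]
finger_gap: 9.1
gripper_force: 40.1
```

```bash
python3 - <<'E'
from h import *
import cv2
s=get_state();print(s['position'],s['force'],s['finger_gap'],s['gripper_force'],s['joint_pos'])
q=s['eef_rot'];print(2*np.degrees(np.arctan2(q[1],q[0])))
a=grab_frame("scene")[195:345,370:520,::-1]
cv2.imwrite("pics/s2.png",cv2.resize(a,None,fx=4,fy=4,interpolation=2))
E
```

```text
[483.82660079 245.58967445  95.38103919] [ 8.5201137   7.22982289 -6.71808609] 9.051069877819206 40.104541182518005 [-0.29987537  0.56059914 -0.37989597  1.94665453  0.31548907  0.68382781
 -0.6320981 ]
103.75829603728052
```

View pics/s2.png

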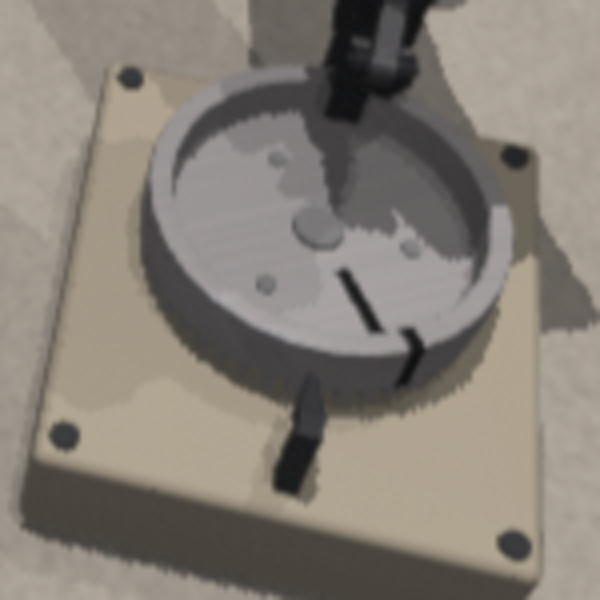

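The mark's outer end is at crop (417,336), i.e. scene (474.3,279). The pointer tip is at crop (312,377), i.e. scene (448,289.3). The grip holds.

```bash
python3 - <<'E'
from h import *
h=px("scene",370+318/4,195+226/4,94);print(h)
for n,u,v,z in(("mark",417,336,112),("mark_in",408,329,112),("linein",344,272,90),("tip",312,377,106),("posttop",305,430,113)):
    q=px("scene",370+u/4,195+v/4,z)
    for c in (h,np.array([550.5,260.3,0])):
        d=(q-c)[:2];print(n,q.round(1),np.hypot(*d).round(1),np.degrees(np.arctan2(d[1],d[0])).round(1))
E
```

```text
[552.50820529 259.26076715  94.        ]
mark [598.6 310.3 112. ] 68.8 47.9
mark [598.6 310.3 112. ] 69.4 46.1
mark_in [597.2 306.3 112. ] 64.9 46.5
mark_in [597.2 306.3 112. ] 65.6 44.6
linein [566.7 276.   90. ] 22.0 49.8
linein [566.7 276.   90. ] 22.6 44.2
tip [632.8 280.2 106. ] 83.0 14.6
tip [632.8 280.2 106. ] 84.7 13.6
posttop [661.  285.1 113. ] 111.5 13.4
posttop [661.  285.1 113. ] 113.2 12.7
```

arm_command:
  moves:
    - [0,0.022,0.001,0,0.015]
    - [0,0.022,0.001,0,0.015]
    - [0,0.022,0.001,0,0.015]
    - [0,0.022,0.001,0,0.015]
    - [0,0.022,0.001,0,0.015]

```text
time: 5.6
position: [484.8, 276.7, 95.4]
eef_rot: [0.785, 0.62, 0.004, 0.0]
force: [13.9, 3.0, -7.6]
finger_gap: 9.0
gripper_force: 44.5
```

arm_command:
  moves:
    - [0,0.007,0,0,0.005]
    - [0,0,0,0,0]
    - [0,0,0,0,0]

```text
time: 5.9
position: [485.4, 278.9, 95.4]
eef_rot: [0.793, 0.609, 0.004, 0.0]
force: [12.3, 4.1, -8.3]
finger_gap: 8.5
gripper_force: 42.9
```

```bash
python3 - <<'E'
from h import *
import cv2
s=get_state();print(s['position'],s['force'],s['finger_gap'],s['joint_pos'])
q=s['eef_rot'];print(2*np.degrees(np.arctan2(q[1],q[0])))
c=get_calibration("wrist");np.save("wp2.npy",c['pose'])
w=grab_frame("wrist")[:,:,::-1]
a=grab_frame("scene")[240:320,400:500,::-1]
cv2.imwrite("pics/s3.png",cv2.resize(a,None,fx=7,fy=7,interpolation=2))
cv2.imwrite("pics/w3.png",w)
E
```

```text
[485.43611998 278.90096105  95.44337182] [12.28657734  4.11702807 -8.32850567] 8.546457273762972 [-0.45221931  0.56622652 -0.23039899  1.90715168  0.19669121  0.68116454
 -1.06100687]
75.05525478675854
```

View pics/s3.png

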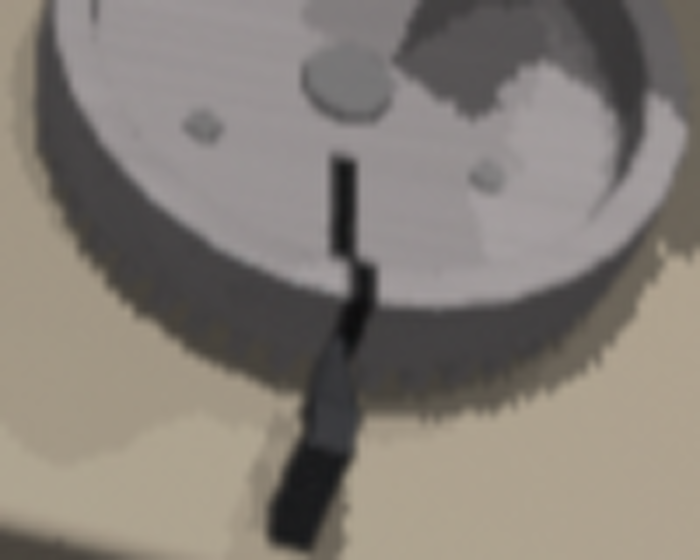

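View pics/w3.png

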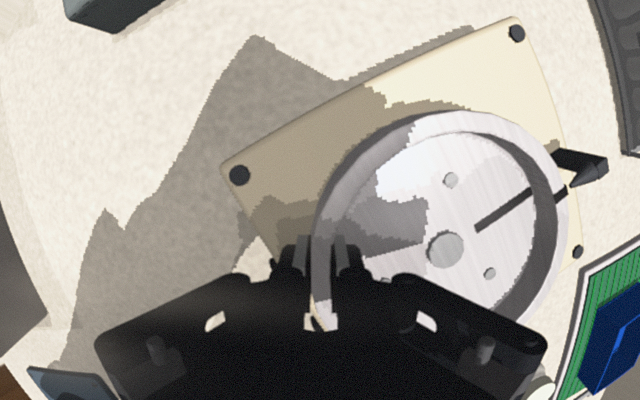

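Mark end is at s3 crop (365,268), i.e. scene (452.1,278.3), and the tip at crop (338,338), i.e. scene (448.3,288.3). In the wrist picture the mark is at (565,190) and the post top at about (603,171).

```bash
python3 - <<'E'
from h import *
import cv2
def ang(n,q,c): d=(q-c)[:2];print(n,q.round(1),np.hypot(*d).round(1),np.degrees(np.arctan2(d[1],d[0])).round(2))
C=lambda u,v,z:px("scene",400+u/7,240+v/7,z)
h=C(350,80,94);print(h)
for n,u,v,z in(("mark",366,270,112),("rimin",361,262,112),("linein",343,157,90),("lineout",343,252,90),("tip",338,340,106),("conebase",330,440,106)): ang(n,C(u,v,z),h)
l=C(343,252,90)-C(343,157,90);print("line dir",np.degrees(np.arctan2(l[1],l[0])))
l=C(330,443,106)-C(338,340,106);print("cone dir",np.degrees(np.arctan2(l[1],l[0])))
P=np.load("wp2.npy");h=wpx(444,249,94,P);print(h)
for n,u,v,z in(("mark",566,190,112),("linein",476,229,90),("lineout",533,201,90),("tip",571,187,106),("posttop",603,172,113)): ang(n,wpx(u,v,z,P),h)
w=cv2.imread("pics/w3.png")[120:260,420:620];a=cv2.imread("pics/s3.png")
cv2.imwrite("pics/w3c.png",cv2.resize(w,None,fx=4,fy=4,interpolation=2))
E
```

```text
[551.94453382 259.95413717  94.        ]
mark [615. 280. 112.] 66.1 17.62
rimin [613.5 278.3 112. ] 64.2 16.63
linein [571.4 265.5  90. ] 20.2 15.84
lineout [597.1 273.9  90. ] 47.2 17.13
tip [631.4 280.2 106. ] 82.0 14.31
conebase [656.4 286.6 106. ] 107.8 14.32
line dir 18.087366762118098
cone dir 14.444220309189964
[548.70693626 260.62773861  94.        ]
mark [621.5 280.2 112. ] 75.4 15.05
linein [571.  264.4  90. ] 22.7 9.68
lineout [613.1 269.9  90. ] 65.1 8.21
tip [631.7 277.9 106. ] 84.8 11.78
posttop [655.3 283.  113. ] 108.9 11.87
```

View pics/w3c.png

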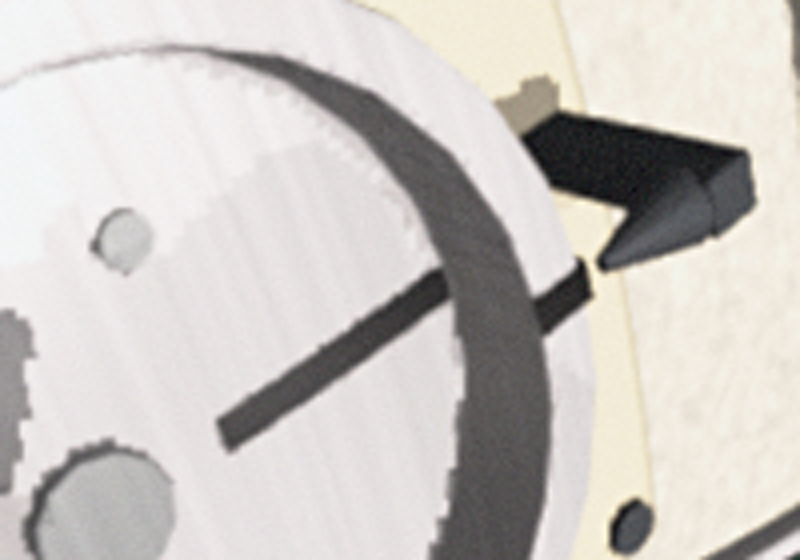

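The view is clear: the mark is about 3° short of the pointer. I will finish the turn and shift the command slightly to relax the side force.

arm_command:
  moves:
    - [0,0.007,0.006,0,0.004]
    - [0,0.008,0.006,0,0.004]
    - [0,0,0,0,0]
    - [0,0,0,0,0]
    - [0,0,0,0,0]

```text
time: 6.5
position: [486.8, 282.7, 95.4]
eef_rot: [0.808, 0.59, 0.002, -0.001]
force: [2.0, 6.5, 0.8]
finger_gap: 9.1
gripper_force: 41.1
```

```bash
cat > chk.py <<'E'
from h import *
import cv2,sys
s=get_state();q=s['eef_rot'];print(s['time'],s['position'],s['force'],s['wrist_torque'],s['finger_gap'],2*np.degrees(np.arctan2(q[1],q[0])))
c=get_calibration("wrist");np.save("wp3.npy",c['pose'])
w=grab_frame("wrist")[120:270,420:620,::-1]
cv2.imwrite(f"pics/{sys.argv[1]}.png",cv2.resize(w,None,fx=4,fy=4,interpolation=2))
E
python3 chk.py w4
```

```text
6.5 [486.82548689 282.68102035  95.37625216] [1.9994395  6.51502089 0.77774549] [ 1.33018281 -0.10737482  0.28692246] 9.054473392818128 72.25930690218246
```

View pics/w4.png

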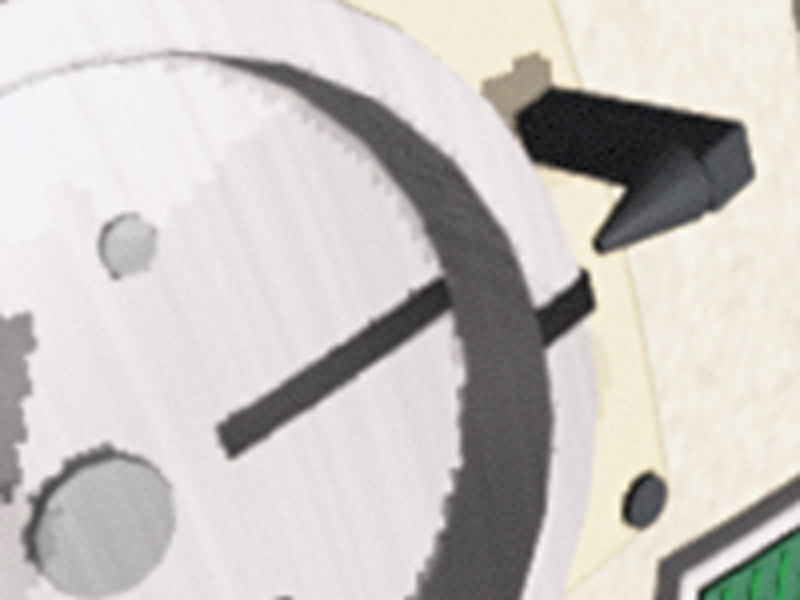

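In w4 the mark's outer-edge centre is at crop (590,289), and the tip is at (598,247). They stand at different heights, so I compute it.

```bash
python3 - <<'E'
from h import *
from scipy.optimize import brentq
for f,h,M,T,B in(("wp2.npy",(444,249),(588,278),(603,266),(733,192)),("wp3.npy",(420+103/4,120+522/4),(590,289),(598,247),(731,165))):
    P=np.load(f);g=lambda p,z:wpx(420+p[0]/4,120+p[1]/4,z,P)[:2]
    m,t,b=g(M,112),g(T,106),g(B,113);H=wpx(*h,94,P)[:2]
    print(H.round(1),m.round(1),t.round(1),b.round(1))
    A=lambda q,c:np.degrees(np.arctan2(*(q-c)[::-1])).round(2)
    d=(t-H)/np.linalg.norm(t-H)
    for c in(H,np.array([551.,260.])):print(A(m,c),A(t,c),A(b,c),np.linalg.norm(m-c),np.linalg.norm(t-c))
E
```

```text
[548.7 260.6] [622.4 280.3] [631.5 278.3] [655.6 285.4]
14.94 12.04 13.04 76.2338394328037 84.660633335638
15.86 12.8 13.64 74.18977054273587 82.55619765744699
[549.9 260.3] [623.3 276.1] [631.1 278.5] [655.9 285.4]
12.15 12.62 13.34 75.15950713280763 83.2625172231488
12.54 12.98 13.62 74.09544081104798 82.20258267147798
```

About 0.6° past. I will make a small back correction, then let go and rise straight up.

arm_command:
  moves:
    - [0,-0.003,0,0,-0.002]
    - [0,0,0,0,0]
    - [0,0,0,0,0]

```text
time: 6.85
position: [486.5, 281.7, 95.4]
eef_rot: [0.804, 0.595, 0.002, -0.001]
force: [0.8, 6.1, 1.2]
finger_gap: 8.8
gripper_force: 41.9
```

arm_command:
  moves:
    - [0.5,0,0,0,0]
    - [0.5,0,0,0,0]
    - [0.5,0,0,0,0]
    - [0.5,0,0,0,0]

```text
time: 7.25
position: [485.9, 278.8, 94.5]
eef_rot: [0.805, 0.594, -0.0, 0.0]
force: [-0.3, -0.9, -0.4]
finger_gap: 42.8
gripper_force: 0.0
```

arm_command:
  moves:
    - [0.5,0,0,-0.05,0]
    - [0.5,0,0,-0.1,0]
    - [0.5,0,0,-0.05,0]
    - [0.5,0,0,0,0]
    - [0.5,0,0,0,0]

```text
time: 7.75
position: [485.9, 278.8, 154.4]
eef_rot: [0.805, 0.594, 0.0, 0.0]
force: [-0.5, -0.1, -1.0]
finger_gap: 42.4
gripper_force: 0.0
```

```bash
sed -i 's/\[120:270,420:620/[100:250,380:580/' chk.py; python3 chk.py w5
```

```text
7.75 [485.88801004 278.83652186 154.40844831] [-0.4950232  -0.09854078 -0.96881638] [-0.00050266  0.03252945 -0.01953467] 42.372478675012665 72.83668316895323
```

View pics/w5.png

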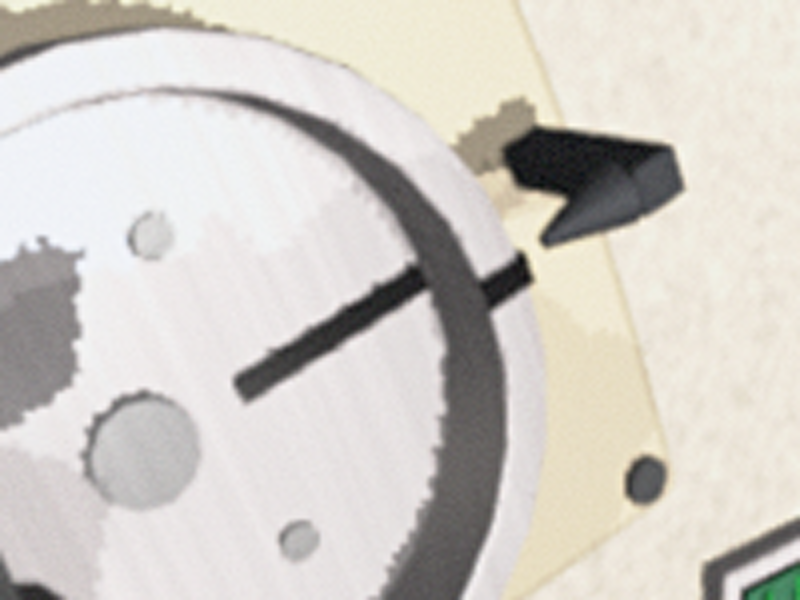

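The view after release shows the mark's outer-edge centre at crop (527,269), the tip at (544,242), the post top at (663,178) and the hub at (147,450).

```bash
python3 - <<'E'
from h import *
P=np.load("wp3.npy");g=lambda p,z:wpx(380+p[0]/4,100+p[1]/4,z,P)[:2]
A=lambda q,c:np.degrees(np.arctan2(*(q-c)[::-1])).round(2)
H=g((147,450),94);m=g((527,269),112);t=g((544,242),106);b=g((663,178),113)
print(H,m,t,b)
for c in(H,np.array([551.,260.])):print(A(m,c),A(t,c),A(b,c),np.linalg.norm(m-c),np.linalg.norm(t-c))
l=g((240,388),90);o=g((418,282),90);print('floor line',A(o,l))
E
```

```text
[550.58064697 259.50207011] [622.81878002 276.61729243] [631.32658071 278.33878486] [656.77415015 285.17705813]
13.33 13.13 13.59 74.23798692078716 82.91397734614327
13.03 12.86 13.39 73.71615542999268 82.39338929532586
floor line 12.88
```

The mark is aligned within about 0.3°. The gripper is clear and touching nothing, so I hand in.

```bash
python3 -c "
from cell import *
print(close_job())"
```

```text
the job is handed in; nothing more can be done
None
```

The large pulley's mark faces its pointer to within about 0.3° as measured, the gripper has let go and is clear above it, and the small pulley was not touched; the job was handed in at about 8 s.

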